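Third hand at the spring jig

ROBOT

A 7-joint arm with a two-finger parallel gripper is mounted at the origin on a cart in front of the work surface, level with it; the furniture and walls round the work are solid. World frame = base frame: x ahead of the robot, y to its left, z up, the work surface at z = 0. Lengths are in m, angles in rad, forces in N, time in s.
With the tool pointing down it reaches from about 0.35 to 0.9 m from the base axis. Payload 8.1 kg.
Tool frame: the origin (TCP) lies at the very end of the fingers, on their centre line; the grasp point (between the pads) lies 19 mm behind it (grasp_offset is the distance from the TCP to the grasp point, in m); z points along the fingers, y is the line along which they close (so a half turn about z gives the same grasp; the last joint's range is limited). The gripper opens to 92 mm and grips with 3 to 60 N. Pads are 19 mm wide; open, the fingers measure 130 mm over their backs; the gripper's body (75 mm by 190 mm) begins 47 mm behind the grasp point.
Start: joints at [-1.27, 0.434, 0.025, 1.573, -0.012, 1.134, -0.075], TCP at [0.246, 0.575, 0.227] pointing down, gripper open.
Joint ranges: [-2.62, 2.62], [-0.44, 2.09], [-1.27, 1.32], [0.08, 2.57], [-1.32, 4.46], [0.12, 2], [-2.74, 2.74]. Speed limits (rad/s): [2.22, 2.22, 3.01, 3.01, 3.14, 3.14, 3.14].

INTERFACE

Orientations are given as a rotation vector (axis times angle).
In Python, from cell import observe, get_image, camera_params, sign_off, silhouettes, grasp_offset gives the robot as it stands. The module is installed in compiled form; this text tells all that it offers.
- The arm moves only by the tool jog_arm, never from a script. Its argument "motion" is a list that holds one entry, the list of rows, each a list of 7 numbers: the shift along the tool's x, y, z in m, then the turn, a rotation vector about the tool's x, y, z in rad, then the closure, from -1 (fully open) to 1 (shut), so that 0 is half open. In form: [[[dx, dy, dz, wx, wy, wz, hand], ...]]. A call has 1 to 10 rows; each row is the pose to reach, as a shift and turn from the pose commanded when the call began, along the tool's axes at that moment; what a row does not reach only later rows make up. A row lasts 1/12 s, in which the tool goes at most 41.7 mm and 7.16 degrees, less where a joint would pass 70% of its speed; a pose out of reach is approached as far as the arm can. A call with a gripper value outside its range is refused whole. The fingers move at their own pace and stop on an object; "force" is the grip in N (left out, the last holds). Time passes only in rows, so rows that repeat a pose let the fingers close. It gives the time, the measured TCP pose, the force, the opening and the grip force at its end, in the units of the state.
- observe(): the state, without advancing time (a new reading comes with each control period).
- get_image(name): name is "scene" or "top"; returns the picture (384x512x3 uint8, red, green, blue); there is no depth.
- camera_params(name): a dict with "vertical_fov" (degrees; the focal length in pixels is half the picture's height over the tangent of half this angle, whatever the lens; pixels are square), "cx", "cy" (the principal point, pixels), "T" (4x4, takes a point from camera to world coordinates). Camera axes: x right, y down, z forward; pixel columns grow to the right and rows downward; lengths in m; the calibration is good to about 2 mm. A picture is of the moment at which its call begins. camera_params takes no time and is no camera call.
- sign_off(): hands the job in; it is judged then, once.
Trained networks look in the newest picture that a camera, given by its name, has taken for a name from the list of things; names that differ only in an ending like _2 or _b are one class to them, and where a whole thing is asked for, a point or a joint stands for the part that bears it (a point fixed in the world has none). Each returns a list of dicts, best first, with "p" (0 to 1); they miss things now and then, are a little off and sometimes report something else, mostly with a low value. They report only what shows in the picture. A call takes as long as a camera call. They do not tell look-alikes from the thing itself.
- silhouettes(query, camera): "mask" (384x512 bool, what is visible of it) and "pixel" ([column, row] in pixels, amid what is visible of it).
The state is a dict: "clock": time; "joints": joint angles; "dq": joint speeds; "joint_efforts": joint torques, N m; "position": TCP position; "ee_rot": TCP orientation; "force": force on the tool from outside, world axes, zero at the start; "ft_torque": the same for the moment, N m; "width": opening from 0.0 (shut) to 1.0 (fully open); "gripper_force": force on a finger pad.
Only numpy, scipy, OpenCV 4.12 (cv2) and the standard library are available. Lean on these libraries where they do the work, as an engineer would, in place of code of your own. Each camera call takes 0.05 s, during which the arm holds its last target. There are 200 camera calls.

TASK

Be my third hand while I screw the small maple block to the sprung plate of the jig: lay the block flat on the jig's bed, lengthways, slide its end in between the two cheeks, and press it squarely against the upright plate until the plate's steel pointers stand between the two lines engraved on the cheeks. Keep that pressure steady for three seconds and finish while still holding the block there - do not let go and do not draw back. Push gently, never running the plate to the end of its spring travel, keep the gripper itself off the plate, and leave the things lying around where they are.

Things in the scene. Friction and masses are not known exactly. Their poses are not given: they have to be found in the camera images.
- block: Plain pale maple block, 60 x 34 x 16 mm (its x, y, z), about 25 g, loose on the bench, lying flat. Origin at the centre of its underside; x along its length; the two ends are alike.
- jig: Wooden jig screwed to the bench: plywood bed 200 mm (x, from -90 to +110) by 110 mm (y), its top 12 mm above the bench. Origin on the bench, on the bed's centre line; +x is the direction of pushing, towards the sprung plate. The bed is bare for x below 20 mm; two wooden posts 36 mm high behind the plate (x = 86 to 100 mm) carry the springs.
- cheek_gap (a point): Middle of the mouth between the two wooden cheeks, on the bed's top at jig x = 22 mm; axes as the jig's. Cheeks: x = 20 to 76 mm, 14 mm high above the bed, 18 mm wide, 40 mm gap, near ends bevelled. The block's leading end goes in; its rear stays out, so grip it about 15 mm behind its middle to keep fingers off the cheeks. Two dark lines cross each cheek's top.
- plate_face (a point): Point on the centre line of the sprung plate's front face, 8 mm above the bed, at jig x = 30 mm when the plate is at rest; axes as the jig's. The plate is a dark wooden upright 34 mm wide, 34 mm high, 8 mm thick, standing between the cheeks, with a small steel pointer reaching out over each cheek.
- plate (a joint): Travel of the sprung plate in m along the jig's +x: 0 at rest, pointers at the first line at 0.006, at the second line at 0.014, end of travel at 0.024. The spring pushes back with 0.9 N for each mm (no preload), so the lines stand for about 5.4 and 12.6 N.
- rosin_cake: Bystander: round rosin cake on its blue cloth, 48 mm across, 19 mm high; origin at the centre of its underside.
- sanding_block: Bystander: brown cork sanding block, 47 x 86 x 28 mm; origin at the centre of its underside.
- thumb_plane_b: Bystander: tiny thumb plane, pale body with a dark wedge, 22 x 43 x 24 mm; origin at the centre of its underside.
Not all that is in view belongs to the job. What is shaped like the block but red or yellow is not meant.

How it is judged:
By the outcome, as a careful person would: the job done as asked, in the order asked, and still so for the second after the job is handed in, while the arm keeps its last pose, push and grip.
It also fails if it takes over 45 s, if anything falls off the work surface, if the arm or the gripper's body presses on something with over 40 N, if the wrist force passes 120 N, or if a joint passes its speed limit or range.

## Working session

There is one attempt and no reset: what is moved stays moved. The work goes in short steps, Python scripts to look and compute and a tool call to move; the robot and the scene stay as the last step left them, time stands still between calls to the robot, and variables do not carry over. Pictures are saved under pics/ and viewed, at most 10 in all, crops included, and the job is handed in when it is done.

Besides the shell and the picture viewer there is one more tool, called after "Call:" as name(argument=value, ...), one argument or row to a line, values as JSON. jog_arm: Moves the arm, as the interface text tells. Its arguments: {"type":"object","properties":{"motion":{"type":"array"},"force":{"type":"number"}},"required":["motion"]}

```bash
mkdir -p pics; python3 - <<'E'
from cell import *
import cv2,numpy as np
print(observe(), grasp_offset)
for n in("scene","top"):
    cv2.imwrite(f"pics/{n}0.png",get_image(n)[:,:,::-1]); p=camera_params(n); print(n,p)
    for q in("block","jig","plate_face","rosin_cake","sanding_block","thumb_plane_b"):
        for d in silhouettes(q,n): print(q,round(d['p'],2),d['pixel'],d['mask'].sum())
E
```

```text
{'clock': 0.0, 'joints': array([-1.26961758,  0.43524695,  0.02499801,  1.57413005, -0.01163562,
        1.13396985, -0.07508532]), 'dq': array([-6.65406989e-04,  1.90757852e-03, -3.48876241e-04,  1.27080463e-03,
       -1.55054488e-03, -6.82315337e-04,  5.46445382e-05]), 'joint_efforts': array([-1.11401264e-04, -6.67860460e+01,  9.84923691e-01, -3.14458573e+01,
       -6.05470547e-02,  4.24977124e-02,  1.34865682e-04]), 'position': array([0.24541121, 0.57423557, 0.22591761]), 'ee_rot': array([-6.30057654e-01, -3.07755944e+00,  2.50727869e-03]), 'force': array([-0.64058602, -0.28232614,  0.46548646]), 'ft_torque': array([-0.01038641,  0.00802101, -0.01494411]), 'gripper_force': 0.0, 'width': 0.9994119867070332} 0.0188
scene {'vertical_fov': 49.8222122389556, 'cx': 255.83265631487072, 'cy': 188.14822941227192, 'T': array([[ 0.88879766, -0.23025007,  0.39626207,  0.144089  ],
       [-0.45827969, -0.43840802,  0.77316113, -0.5497302 ],
       [-0.00429594, -0.86878266, -0.49517495,  0.58900872],
       [ 0.        ,  0.        ,  0.        ,  1.        ]])}
block 0.81 [226.9, 237.7] 36
[... 288 characters left out ...]
4532840438, 'cx': 254.5478620201065, 'cy': 201.8805015254596, 'T': array([[ 1.58234557e-04, -9.83552859e-01,  1.80620454e-01,
         3.58278528e-01],
       [-9.99935595e-01,  1.89408981e-03,  1.11901048e-02,
         2.53795697e-01],
       [-1.13481710e-02, -1.80610591e-01, -9.83489214e-01,
         1.14377293e+00],
       [ 0.00000000e+00,  0.00000000e+00,  0.00000000e+00,
         1.00000000e+00]])}
block 0.83 [268.8, 211.5] 279
block 0.71 [292.7, 247.1] 243
block 0.57 [294.8, 172.3] 236
block 0.48 [249.0, 173.6] 279
jig 0.9 [349.3, 196.4] 2839
plate_face 0.71 [269.9, 213.4] 284
plate_face 0.5 [356.1, 188.2] 73
sanding_block 0.92 [226.8, 268.2] 514
thumb_plane_b 0.41 [266.4, 148.4] 112
```

View pics/scene0.png

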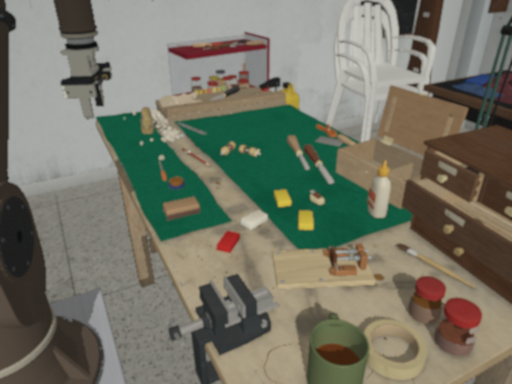

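View pics/top0.png

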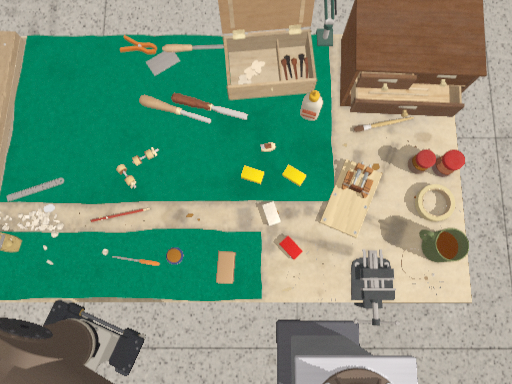

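The top view shows these block-shaped things: pale block (269,213), red block (290,247), and yellow blocks (252,174) and (294,174). By the description I choose the pale one at (269,213). The jig is at (350,197), pushing up and to the right. Next is a close crop to check.

```bash
python3 - <<'E'
import cv2,numpy as np
t=cv2.imread("pics/top0.png");s=cv2.imread("pics/scene0.png")
a=cv2.resize(t[150:250,250:390],None,fx=5.6,fy=5.6,interpolation=cv2.INTER_CUBIC)
b=cv2.resize(s[200:300,230:390],None,fx=5,fy=5,interpolation=cv2.INTER_CUBIC)
cv2.imwrite("pics/c_top.png",a);cv2.imwrite("pics/c_scene.png",b)
E
```

```text
(no output)
```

View pics/c_top.png

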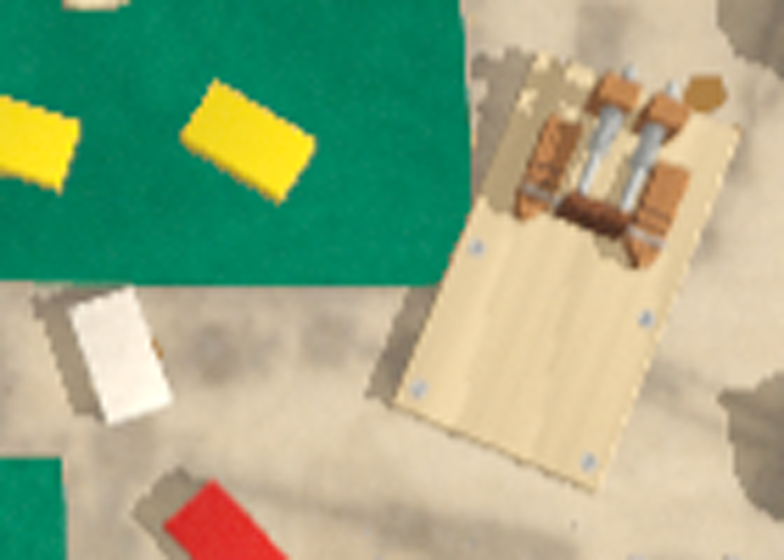

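View pics/c_scene.png

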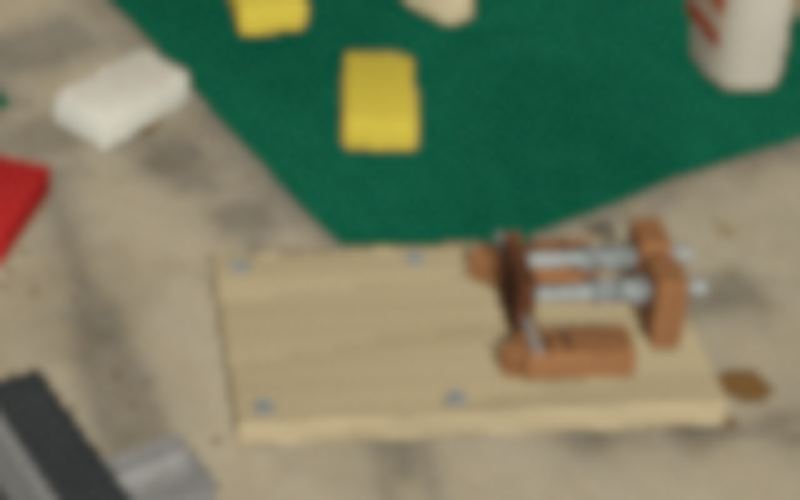

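The top crop confirms the pale block, with corners at crop (70,308), (130,287), (172,403) and (112,425). The jig bed corners are at crop (396,403), (597,490), (740,125) and (537,52). The scene crop shows the same bed, with its front edge from (235,428) to (728,402).

```bash
cat > h.py <<'E'
import numpy as np
from cell import *
from scipy.optimize import least_squares
def proj(n,P):
    p=camera_params(n);T=p['T'];f=192/np.tan(np.radians(p['vertical_fov']/2))
    c=(np.asarray(P)-T[:3,3])@T[:3,:3]
    return c[:,:2]/c[:,2:]*f+[p['cx'],p['cy']]
def back(n,uv,z):
    p=camera_params(n);T=p['T'];f=192/np.tan(np.radians(p['vertical_fov']/2))
    uv=np.atleast_2d(uv);d=np.c_[(uv-[p['cx'],p['cy']])/f,np.ones(len(uv))]@T[:3,:3].T
    return T[:3,3]+d*((z-T[2,3])/d[:,2])[:,None]
def pose(L,q):
    c,s=np.cos(q[2]),np.sin(q[2]);L=np.asarray(L,float)
    return np.c_[q[0]+c*L[:,0]-s*L[:,1],q[1]+s*L[:,0]+c*L[:,1],L[:,2]]
E
python3 - <<'E'
from h import *
ct=lambda a:(np.array(a)+.5)/5.6-.5+[250,150]
cs=lambda a:(np.array(a)+.5)/5-.5+[230,200]
bt=ct([(70,308),(130,287),(172,403),(112,425)])
jt=ct([(396,403),(597,490),(740,125),(537,52)])
W=back('top',bt,.016);print(W);print(np.linalg.norm(np.roll(W,-1,0)-W,axis=1))
J=back('top',jt,.012);print(J);print(np.linalg.norm(np.roll(J,-1,0)-J,axis=1))
# far-left, near... image right=-y; order local: 
bl=[(30,17,16),(30,-17,16),(-30,-17,16),(-30,17,16)]
jl=[(-90,55,12),(-90,-55,12),(110,-55,12),(110,55,12)]
bl=np.array(bl)/1000;jl=np.array(jl)/1000
bsc=cs([(125,50),(190,80),(105,128),(55,100)])
jsc=cs([(215,255),(236,428),(728,402)])
for nm,L,t,s,si,g in(('block',bl,bt,bsc,None,W),('jig',jl,jt,jsc,[0,1,2],J)):
    g=g.mean(0)
    f1=lambda q:(proj('top',pose(L,q))-t).ravel()
    r=least_squares(f1,[g[0],g[1],-.3]);print(nm,'top',r.x,np.abs(r.fun).max())
    if si:
        f2=lambda q:(proj('scene',pose(L[si],q))-s).ravel()
        r2=least_squares(f2,r.x);print('scene',r2.x,np.round(r2.fun,1))
    else:
        print('block reproj scene',(proj('scene',pose(L,r.x))-[230,200])*5)
E
```

```text
[[0.55766603 0.24556623 0.016     ]
 [0.56825895 0.2155772  0.016     ]
 [0.5098547  0.19527166 0.016     ]
 [0.49894384 0.22501013 0.016     ]]
[0.0318049  0.06183342 0.03167685 0.06221615]
[[ 0.51024048  0.0840689   0.012     ]
 [ 0.46697096 -0.01340005  0.012     ]
 [ 0.65179798 -0.09380123  0.012     ]
 [ 0.6904202   0.00715335  0.012     ]]
[0.10664167 0.20155738 0.10809025 0.19591002]
block top [0.53366607 0.22035015 0.33838714] 0.5142247492348133
block reproj scene [[136.99844364  45.59066176]
 [186.19692144  70.36712183]
 [103.60656488 120.03799217]
 [ 54.23003607  93.36182116]]
jig top [ 5.70725631e-01 -5.10095326e-05 -4.03863273e-01] 1.0367988342055128
scene [ 0.56916406 -0.0013234  -0.41534004] [-0.7 -0.1  0.3 -0.3  0.3  0.3]
```

```bash
cat >> h.py <<'E'
import cv2
from scipy.spatial.transform import Rotation as R
from scipy.ndimage import map_coordinates
def refine(q,segs,cams=('top','scene'),w=.006):
    "fit pose q to image edges near the projected model segments (local coords)"
    G={}
    for n in cams:
        im=cv2.GaussianBlur(get_image(n).astype(np.float32),(0,0),.8)
        gx=cv2.Sobel(im,-1,1,0);gy=cv2.Sobel(im,-1,0,1);G[n]=(np.abs(gx).max(2),np.abs(gy).max(2))
    def score(d):
        s=0
        for n,S in segs:
            if n not in cams: continue
            for a,b in S:
                P=proj(n,pose(np.linspace(a,b,40),np.array(q)+d*[1,1,10]));t=P[-1]-P[0];t/=np.hypot(*t)
                gx,gy=[map_coordinates(g,[P[:,1],P[:,0]],order=1) for g in G[n]]
                s+=np.minimum(np.hypot(gx*t[1],gy*t[0]),150).mean()*np.linalg.norm(np.subtract(a,b))
        return -s
    from scipy.optimize import differential_evolution as de
    r=de(score,[(-w,w)]*2+[(-w,w)],seed=0,maxiter=60,tol=1e-8)
    return np.array(q)+r.x*[1,1,10]
def box(x0,x1,y,z): c=np.array([(x0,y,z),(x0,-y,z),(x1,-y,z),(x1,y,z)])/1000; return [(c[i],c[(i+1)%4]) for i in range(4)]
def move(pos,xdir):
    "shift in tool axes and turn to bring TCP to pos, pointing down, tool x along heading xdir (or opposite)"
    o=observe();T=R.from_rotvec(o['ee_rot']);p=o['position']
    for k in(0,np.pi):
        a=xdir+k;x=np.array([np.cos(a),np.sin(a),0]);z=np.array([0,0,-1.]);D=R.from_matrix(np.c_[x,np.cross(z,x),z])
        print('k',k,'shift',np.round(T.inv().apply(np.array(pos)-p),4),'turn',np.round((T.inv()*D).as_rotvec(),4))
E
python3 - <<'E'
from h import *
b=box(-30,30,17,16);j=box(-90,110,55,12)
qj=np.array([.570,-.0007,-.409]);qb=np.array([.5337,.2204,.338])
for c in(('top','scene'),('top',),('scene',)):
    print(c,'jig',refine(qj,[('top',j),('scene',j[:2])],c),'block',refine(qb,[('top',b),('scene',b)],c))
o=observe();print(R.from_rotvec(o['ee_rot']).as_matrix().round(3))
g=[.5337-.015*np.cos(.338),.2204-.015*np.sin(.338),.1]
move(g,.338)
E
```

```text
Traceback (most recent call last):
  File "h.py", line 34, in refine
    r=de(score,[(-w,w)]*2+[(-w,w)],seed=0,maxiter=60,tol=1e-8)
  File "h.py", line 29, in score
    P=proj(n,pose(np.linspace(a,b,40),np.array(q)+d*[1,1,10]));t=P[-1]-P[0];t/=np.hypot(*t)
  File "h.py", line 5, in proj
    p=camera_params(n);T=p['T'];f=192/np.tan(np.radians(p['vertical_fov']/2))
ValueError: time passes only in moves, steps and waits
```

```bash
sed -i 's/^from cell import \*/from cell import *\nimport functools, cell\ncamera_params=functools.cache(cell.camera_params)/' h.py
python3 - <<'E'
from h import *
b=box(-30,30,17,16);j=box(-90,110,55,12)
qj=np.array([.570,-.0007,-.409]);qb=np.array([.5337,.2204,.338])
for c in(('top','scene'),('top',),('scene',)):
    print(c,'jig',refine(qj,[('top',j),('scene',j[:2])],c),'block',refine(qb,[('top',b),('scene',b)],c))
o=observe();print(o['clock'],R.from_rotvec(o['ee_rot']).as_matrix().round(3))
g=[.5337-.015*np.cos(.338),.2204-.015*np.sin(.338),.1]
move(g,.338)
E
```

```text
('top', 'scene') jig [ 0.56739039  0.00159287 -0.41375202] block [0.53471822 0.22168321 0.278     ]
('top',) jig [ 0.56764021  0.00098661 -0.40908367] block [0.53402327 0.22084755 0.28450778]
('scene',) jig [ 0.564      -0.0067     -0.43954127] block [0.5397     0.22513798 0.278     ]
1.2 [[-0.92   0.393  0.   ]
 [ 0.393  0.92   0.   ]
 [-0.     0.    -1.   ]]
k 0 shift [-0.3931 -0.2227  0.1268] turn [ 0.0000e+00 -1.0000e-04  2.3997e+00]
k 3.141592653589793 shift [-0.3931 -0.2227  0.1268] turn [ 1.000e-04  0.000e+00 -7.419e-01]
```

Call:
jog_arm(
  motion=[
    [[-0.39, -0.22, 0.12, 0, 0, -0.74, -0.3], [-0.39, -0.22, 0.12, 0, 0, -0.74, -0.3], [-0.39, -0.22, 0.12, 0, 0, -0.74, -0.3], [-0.39, -0.22, 0.12, 0, 0, -0.74, -0.3], [-0.39, -0.22, 0.12, 0, 0, -0.74, -0.3], [-0.39, -0.22, 0.12, 0, 0, -0.74, -0.3], [-0.39, -0.22, 0.12, 0, 0, -0.74, -0.3], [-0.39, -0.22, 0.12, 0, 0, -0.74, -0.3], [-0.39, -0.22, 0.12, 0, 0, -0.74, -0.3], [-0.39, -0.22, 0.12, 0, 0, -0.74, -0.3]],
  ],
  force=40,
)

```text
clock: 2.03
position: [0.4911, 0.2539, 0.1188]
ee_rot: [-0.526, 3.097, 0.001]
force: [0.3, 0.2, -0.0]
width: 0.648
gripper_force: 0.0
```

```bash
python3 - <<'E'
from h import *
a=.337
for z in(.05,.003): move([.5337-.015*np.cos(a),.2204-.015*np.sin(a),z],a)
print(observe())
E
```

```text
k 0 shift [-0.0142 -0.0457  0.0688] turn [ 1.2000e-03 -4.0000e-04  3.1408e+00]
k 3.141592653589793 shift [-0.0142 -0.0457  0.0688] turn [ 0.0002  0.0008 -0.0008]
k 0 shift [-0.0141 -0.0457  0.1158] turn [ 1.2000e-03 -4.0000e-04  3.1408e+00]
k 3.141592653589793 shift [-0.0141 -0.0457  0.1158] turn [ 0.0002  0.0008 -0.0008]
{'clock': 2.0333, 'joints': array([-0.53542382,  0.43573017, -0.05169696,  1.87470561,  0.02947956,
        0.83110138,  1.30484257]), 'dq': array([ 0.79597224,  0.2600565 ,  0.10205319, -0.04423291, -0.03590937,
       -0.22676744,  0.91090446]), 'joint_efforts': array([-5.51065430e+00, -6.45334768e+01, -1.36375651e-02, -2.39346778e+01,
        1.21086957e-01,  7.88142085e-01, -1.90477520e+00]), 'position': array([0.49106361, 0.2538578 , 0.11879046]), 'ee_rot': array([-5.25502450e-01,  3.09661796e+00,  5.48828232e-04]), 'force': array([ 0.29724775,  0.24369514, -0.01841253]), 'ft_torque': array([ 0.06520853, -0.07377374, -0.04058267]), 'gripper_force': 0.0, 'width': 0.6477041336931623}
```

Call:
jog_arm(
  motion=[
    [[-0.01, -0.03, 0.03, 0, 0, 0, -0.3], [-0.01, -0.03, 0.06, 0, 0, 0, -0.3], [-0.01, -0.03, 0.06, 0, 0, 0, -0.3], [-0.01, -0.03, 0.06, 0, 0, 0, -0.3], [-0.01, -0.03, 0.06, 0, 0, 0, -0.3]],
  ],
)

```text
clock: 2.45
position: [0.5092, 0.2321, 0.0601]
ee_rot: [-0.528, 3.096, 0.002]
force: [0.8, 1.1, -0.1]
width: 0.648
gripper_force: 0.0
```

```bash
python3 - <<'E'
from h import *
a=.337
print(observe()['position'],observe()['dq'].round(3))
move([.5337-.015*np.cos(a),.2204-.015*np.sin(a),.003],a)
t=get_image('top');cv2.imwrite('pics/t1.png',cv2.resize(t[170:260,220:330],None,fx=5,fy=5,interpolation=cv2.INTER_CUBIC)[:,:,::-1])
t=get_image('scene');cv2.imwrite('pics/s1.png',cv2.resize(t[160:260,200:330],None,fx=5,fy=5,interpolation=cv2.INTER_CUBIC)[:,:,::-1])
E
```

```text
[0.50918735 0.23211601 0.06014439] [-0.01  -0.02  -0.003 -0.011  0.002 -0.004  0.002]
k 0 shift [-0.0042 -0.0192  0.0571] turn [-1.3000e-03  1.6000e-03 -3.1407e+00]
k 3.141592653589793 shift [-0.0042 -0.0192  0.0571] turn [0.001  0.0008 0.0009]
```

View pics/s1.png

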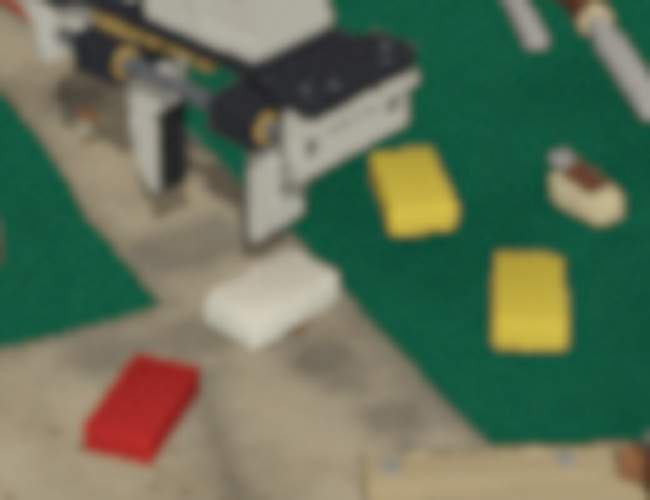

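The scene crop shows the open gripper above and left of the pale block, which is at crop (270,300). It is the untouched maple one. Next I shift sideways and go down.

Call:
jog_arm(
  motion=[
    [[-0.004, -0.019, 0.0, 0, 0, 0, -0.3], [-0.004, -0.019, 0.01, 0, 0, 0, -0.3], [-0.004, -0.019, 0.03, 0, 0, 0, -0.3], [-0.004, -0.019, 0.045, 0, 0, 0, -0.3], [-0.004, -0.019, 0.056, 0, 0, 0, -0.3], [-0.004, -0.019, 0.056, 0, 0, 0, -0.3], [-0.004, -0.019, 0.056, 0, 0, 0, -0.3]],
  ],
)

```text
clock: 3.13
position: [0.5191, 0.2144, 0.0032]
ee_rot: [0.527, -3.097, -0.0]
force: [-0.1, -0.5, -0.2]
width: 0.649
gripper_force: 0.0
```

Call:
jog_arm(
  motion=[
    [[0, 0, 0, 0, 0, 0, 0], [0, 0, 0, 0, 0, 0, 0.5], [0, 0, 0, 0, 0, 0, 1], [0, 0, 0, 0, 0, 0, 1], [0, 0, 0, 0, 0, 0, 1], [0, 0, 0, 0, 0, 0, 1], [0, 0, 0, 0, 0, 0, 1]],
  ],
  force=40,
)

```text
clock: 3.72
position: [0.5197, 0.214, 0.0035]
ee_rot: [-0.525, 3.097, 0.0]
force: [-1.2, -0.3, 7.0]
width: 0.369
gripper_force: 39.9
```

Call:
jog_arm(
  motion=[
    [[0, 0, -0.01, 0, 0, 0, 1], [0, 0, -0.03, 0, 0, 0, 1], [0, 0, -0.05, 0, 0, 0, 1], [0, 0, -0.05, 0, 0, 0, 1], [0, 0, -0.05, 0, 0, 0, 1]],
  ],
)

```text
clock: 4.13
position: [0.5202, 0.2142, 0.0544]
ee_rot: [-0.525, 3.095, 0.001]
force: [0.1, -0.8, -0.5]
width: 0.366
gripper_force: 39.9
```

```bash
python3 - <<'E'
from h import *
o=observe();print(o['position'],o['force'],o['width']*92,o['gripper_force'])
t=get_image('scene');cv2.imwrite('pics/s2.png',cv2.resize(t[160:260,200:330],None,fx=5,fy=5,interpolation=cv2.INTER_CUBIC)[:,:,::-1])
E
```

```text
[0.52015737 0.21418733 0.05438654] [ 0.13976114 -0.77283327 -0.54221785] 33.661716394218736 39.9157440662384
```

View pics/s2.png

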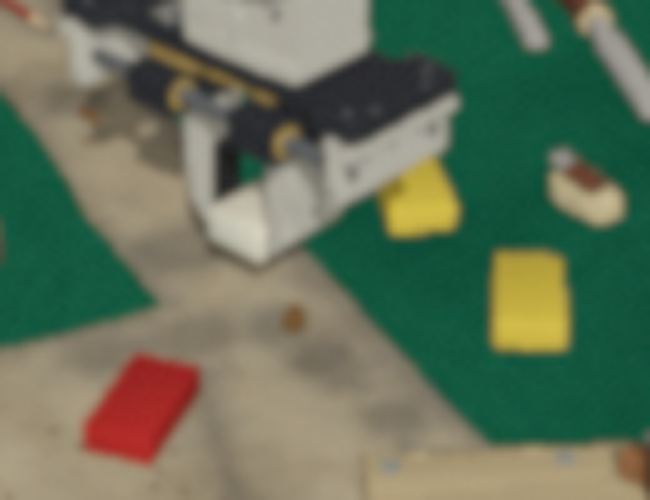

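The block is gripped (width 33.7 mm, lifted clear of the bench). Next I work out the approach to the jig.

```bash
cat >> h.py <<'E'
QJ=np.array([.5685,.0005,-.411])
def jt(x,y=0,z=.05): return pose([(x,y,z)],QJ)[0]
E
python3 - <<'E'
from h import *
move(jt(-.040,0,.05),QJ[2])
E
```

```text
k 0 shift [ 0.0534 -0.1904  0.0034] turn [-9.0000e-04  5.0000e-04 -2.3945e+00]
k 3.141592653589793 shift [ 0.0534 -0.1904  0.0034] turn [4.000e-04 7.000e-04 7.471e-01]
```

Call:
jog_arm(
  motion=[
    [[0.053, -0.19, 0.003, 0, 0, 0.747, 1], [0.053, -0.19, 0.003, 0, 0, 0.747, 1], [0.053, -0.19, 0.003, 0, 0, 0.747, 1], [0.053, -0.19, 0.003, 0, 0, 0.747, 1], [0.053, -0.19, 0.003, 0, 0, 0.747, 1], [0.053, -0.19, 0.003, 0, 0, 0.747, 1], [0.053, -0.19, 0.003, 0, 0, 0.747, 1], [0.053, -0.19, 0.003, 0, 0, 0.747, 1], [0.053, -0.19, 0.003, 0, 0, 0.747, 1], [0.053, -0.19, 0.003, 0, 0, 0.747, 1]],
  ],
)

```text
clock: 5.02
position: [0.5317, 0.0186, 0.0497]
ee_rot: [-0.632, -3.077, -0.001]
force: [-0.3, 0.0, -1.1]
width: 0.368
gripper_force: 39.9
```

```bash
python3 - <<'E'
from h import *
print(observe())
move(jt(-.040,0,.03),QJ[2])
t=get_image('top');cv2.imwrite('pics/t3.png',cv2.resize(t[140:260,290:430],None,fx=5,fy=5,interpolation=cv2.INTER_CUBIC)[:,:,::-1])
t=get_image('scene');cv2.imwrite('pics/s3.png',cv2.resize(t[200:300,240:400],None,fx=5,fy=5,interpolation=cv2.INTER_CUBIC)[:,:,::-1])
E
```

```text
{'clock': 5.0167, 'joints': array([-0.24738454,  0.5072125 ,  0.15253171,  1.99356123, -0.12338349,
        0.64994848,  1.15003135]), 'dq': array([ 0.00194799, -0.00430784,  0.00480202, -0.00071129, -0.00082355,
        0.00017774, -0.01046338]), 'joint_efforts': array([ 3.48140895e-01, -6.09807158e+01,  3.30081426e+00, -2.07716775e+01,
        3.04919318e-02,  9.24597261e-02,  3.52145720e-02]), 'position': array([0.53174697, 0.01863886, 0.0496827 ]), 'ee_rot': array([-6.32309500e-01, -3.07659112e+00, -7.54471731e-04]), 'force': array([-0.33930261,  0.02416512, -1.08345404]), 'ft_torque': array([-0.0448193 , -0.0622921 ,  0.05767597]), 'gripper_force': 39.91581916809082, 'width': 0.36839747470212647}
k 0 shift [-0.0009 -0.002   0.0197] turn [ 1.200e-03  5.000e-04 -3.136e+00]
k 3.141592653589793 shift [-0.0009 -0.002   0.0197] turn [ 0.0003 -0.0008  0.0056]
```

View pics/s3.png

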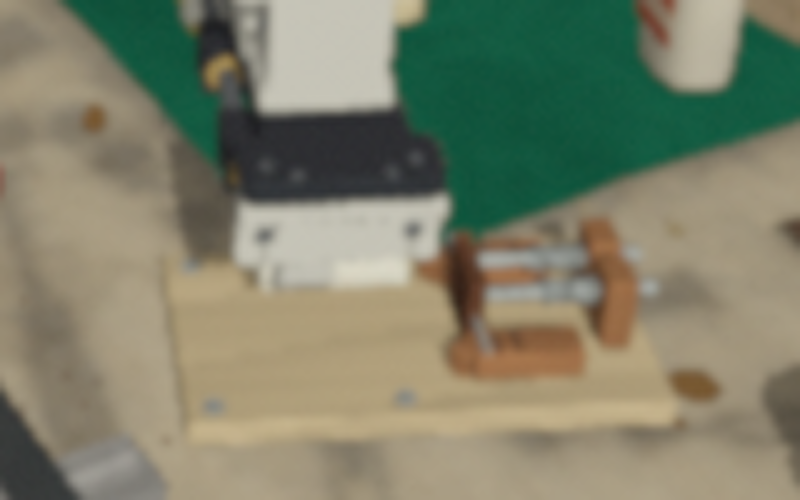

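```bash
python3 - <<'E'
from h import *
def ov(im,n,c,k,q,blk=None):
    r0,r1,c0,c1=c
    a=cv2.resize(im[r0:r1,c0:c1],None,fx=k,fy=k,interpolation=cv2.INTER_CUBIC)
    def dr(L,q,col):
        for s in L:
            p=((proj(n,pose(s,q))-[c0,r0]+.5)*k-.5);cv2.line(a,*[tuple(int(v*8) for v in u) for u in p],col,1,cv2.LINE_AA,3)
    rect=lambda x0,x1,y0,y1,z:[(s[0]+[0,(y0+y1)/2e3,0],s[1]+[0,(y0+y1)/2e3,0]) for s in box(x0,x1,(y1-y0)/2,z)]
    dr(box(-90,110,55,12),q,(255,0,0))
    for y in(20,-38): dr(rect(20,76,y,y+18,26),q,(0,255,0))
    dr(box(30,38,17,46),q,(255,0,255)); 
    if blk is not None:
        dr(box(-30,30,17,16),blk,(0,0,255))
    return a
t=cv2.imread('pics/top0.png');s=cv2.imread('pics/scene0.png')
A=ov(t,'top',(150,240,315,386),5.6,QJ)
B=ov(s,'scene',(235,295,265,380),3.4,QJ)
H=max(A.shape[0],B.shape[0]);C=np.zeros((H,A.shape[1]+B.shape[1],3),np.uint8);C[:len(A),:A.shape[1]]=A;C[:len(B),A.shape[1]:]=B
print(C.shape);cv2.imwrite('pics/ov.png',C)
E
```

```text
(504, 789, 3)
```

View pics/ov.png

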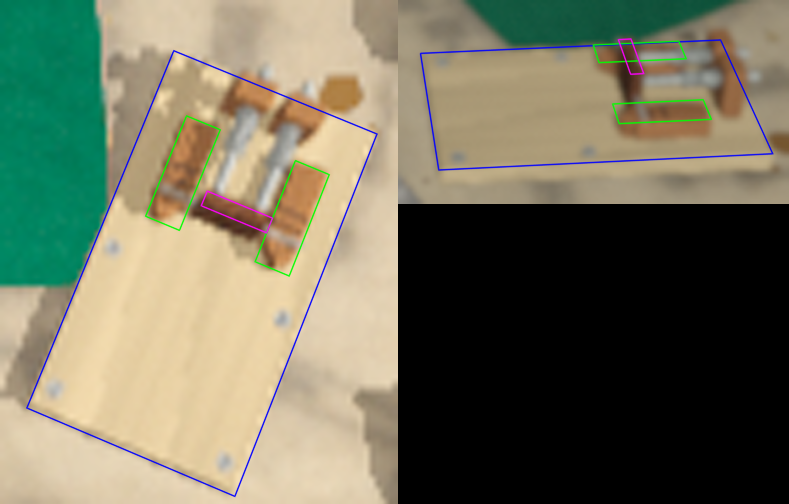

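The overlay shows the jig model on the bed edges and cheeks to within about a pixel in the top view: cheeks at (183,170) and (292,218), plate at (235,212). The jig pose is good, so I lower onto the bed.

Call:
jog_arm(
  motion=[
    [[-0.001, -0.002, 0.01, 0, 0, 0.005, 1], [-0.001, -0.002, 0.02, 0, 0, 0.005, 1], [-0.001, -0.002, 0.028, 0, 0, 0.005, 1], [-0.001, -0.002, 0.032, 0, 0, 0.005, 1], [-0.001, -0.002, 0.032, 0, 0, 0.005, 1], [-0.001, -0.002, 0.032, 0, 0, 0.005, 1]],
  ],
)

```text
clock: 5.62
position: [0.5318, 0.0147, 0.0175]
ee_rot: [-0.648, -3.073, 0.001]
force: [0.2, 0.1, -0.5]
width: 0.364
gripper_force: 39.9
```

Call:
jog_arm(
  motion=[
    [[0, 0, 0.001, 0, 0, 0, 1], [0, 0, 0.002, 0, 0, 0, 1], [0, 0, 0.002, 0, 0, 0, 1]],
  ],
)

```text
clock: 5.87
position: [0.5323, 0.0148, 0.0161]
ee_rot: [0.648, 3.074, 0.0]
force: [-0.2, 1.2, 0.3]
width: 0.363
gripper_force: 39.9
```

```bash
python3 - <<'E'
from h import *
print(observe()['force'],observe()['position'])
move(jt(-.040,0,.0155),QJ[2])
E
```

```text
[-0.19044039  1.18350769  0.34898878] [0.5322581  0.01477379 0.01613597]
k 0 shift [0.0011 0.0014 0.0006] turn [ 5.0000e-04 -4.0000e-04  3.1367e+00]
k 3.141592653589793 shift [0.0011 0.0014 0.0006] turn [ 0.0003  0.0003 -0.0049]
```

Call:
jog_arm(
  motion=[
    [[-0.003, 0.001, 0.001, 0, 0, -0.003, 1], [-0.006, 0.001, 0.001, 0, 0, -0.003, 1], [-0.009, 0.001, 0.001, 0, 0, -0.003, 1], [-0.009, 0.001, 0.001, 0, 0, -0.003, 1], [-0.009, 0.001, 0.001, 0, 0, -0.003, 1]],
  ],
)

```text
clock: 6.28
position: [0.5415, 0.012, 0.0155]
ee_rot: [0.644, 3.074, 0.001]
force: [-0.2, -0.1, 5.3]
width: 0.37
gripper_force: 39.9
```

```bash
python3 - <<'E'
from h import *
o=observe();print(o['force'],o['position'])
move(jt(-.030,0,.0155),QJ[2])
print('block centre jig x est',((o['position'][:2]-QJ[:2])@[np.cos(QJ[2]),np.sin(QJ[2])])+.015)
A=get_image('top')[160:230,325:395,::-1];B=get_image('scene')[235:280,275:355,::-1]
A=cv2.resize(A,(392,392),interpolation=cv2.INTER_CUBIC);B=cv2.resize(B,(400,225),interpolation=cv2.INTER_CUBIC)
C=np.zeros((392,792,3),np.uint8);C[:,:392]=A;C[:225,392:]=B;cv2.imwrite('pics/c4.png',C)
E
```

```text
[-0.22110771 -0.13884611  5.3285031 ] [0.54146915 0.01204983 0.01548851]
k 0 shift [ 0.0006  0.0002 -0.    ] turn [ 1.8000e-03 -1.1000e-03  3.1398e+00]
k 3.141592653589793 shift [ 0.0006  0.0002 -0.    ] turn [ 0.0007  0.0011 -0.0018]
block centre jig x est -0.014394227345491194
```

View pics/c4.png

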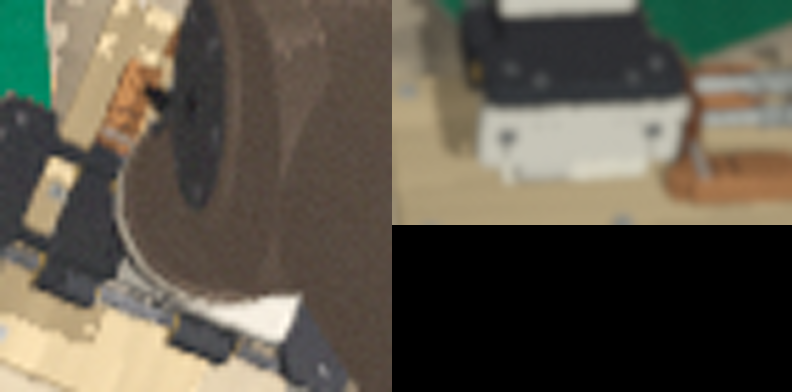

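The block lies flat on the bed (5 N down) with its front at about (645,165) in the right half, short of the cheeks and the plate at (690,140). Next I slide it into the mouth, easing the down pressure slightly.

Call:
jog_arm(
  motion=[
    [[-0.003, 0, -0.0003, 0, 0, -0.002, 1], [-0.006, 0, -0.0003, 0, 0, -0.002, 1], [-0.009, 0, -0.0003, 0, 0, -0.002, 1], [-0.012, 0, -0.0003, 0, 0, -0.002, 1], [-0.012, 0, -0.0003, 0, 0, -0.002, 1]],
  ],
)

```text
clock: 6.8
position: [0.5523, 0.0071, 0.0155]
ee_rot: [0.641, 3.075, 0.0]
force: [-1.3, 1.3, 5.5]
width: 0.366
gripper_force: 39.9
```

```bash
cat > st.py <<'E'
from h import *
o=observe();c=np.array([np.cos(QJ[2]),np.sin(QJ[2])]);l=np.array([-c[1],c[0]])
d=o['position'][:2]-QJ[:2]
print('t',o['clock'],'jig x',d@c,'y',d@l,'z',o['position'][2],'F push',o['force'][:2]@c,'lat',o['force'][:2]@l,'z',o['force'][2],'tq',o['ft_torque'].round(2))
move(jt(d@c,0,.0155),QJ[2])
E
python3 st.py
```

```text
t 6.8 jig x -0.017462632941077503 y -0.0004044367540987127 z 0.015486484871329101 F push -1.6960777942585772 lat 0.6982957024310283 z 5.467445806383959 tq [0.08 0.19 0.06]
k 0 shift [-0.      0.0004 -0.    ] turn [-6.0000e-04  5.0000e-04 -3.1416e+00]
k 3.141592653589793 shift [-0.      0.0004 -0.    ] turn [0.0003 0.0004 0.    ]
```

Call:
jog_arm(
  motion=[
    [[-0.002, 0, -0.0003, 0, 0, 0, 1], [-0.004, 0, -0.0003, 0, 0, 0, 1], [-0.004, 0, -0.0003, 0, 0, 0, 1]],
  ],
)

```text
clock: 7.05
position: [0.5558, 0.0054, 0.0155]
ee_rot: [0.641, 3.075, -0.0]
force: [0.3, 0.7, 1.2]
width: 0.364
gripper_force: 39.9
```

```bash
python3 st.py
```

```text
t 7.05 jig x -0.013608022989099447 y -0.0005341810206777948 z 0.015526422494249313 F push 0.014745023644362542 lat 0.8026893168348526 z 1.1791960900729512 tq [ 0.11  0.04 -0.05]
k 0 shift [0.     0.0005 0.    ] turn [ 4.0000e-04 -1.0000e-04  3.1416e+00]
k 3.141592653589793 shift [0.     0.0005 0.    ] turn [ 0.0001  0.0003 -0.    ]
```

Call:
jog_arm(
  motion=[
    [[-0.002, 0, 0, 0, 0, 0, 1], [-0.004, 0, 0, 0, 0, 0, 1], [-0.004, 0, 0, 0, 0, 0, 1]],
  ],
)

```text
clock: 7.3
position: [0.558, 0.0045, 0.0155]
ee_rot: [-0.64, -3.073, -0.0]
force: [-5.0, 1.3, 6.8]
width: 0.365
gripper_force: 39.9
```

```bash
python3 st.py
```

```text
t 7.3 jig x -0.01122667115516066 y -0.000541125369258679 z 0.01549638022809604 F push -5.050706366491203 lat -0.8075533461868991 z 6.7537653783411145 tq [ 0.47  0.98 -0.  ]
k 0 shift [-0.      0.0005 -0.    ] turn [ 3.7000e-03 -5.0000e-04 -3.1412e+00]
k 3.141592653589793 shift [-0.      0.0005 -0.    ] turn [-0.0003 -0.0024  0.0004]
```

Call:
jog_arm(
  motion=[
    [[-0.001, 0, -0.0003, 0, 0, 0, 1], [-0.002, 0, -0.0003, 0, 0, 0, 1], [-0.003, 0, -0.0003, 0, 0, 0, 1], [-0.003, 0, -0.0003, 0, 0, 0, 1]],
  ],
)

```text
clock: 7.63
position: [0.5598, 0.0037, 0.0155]
ee_rot: [-0.639, -3.072, -0.0]
force: [-6.6, 3.4, 5.9]
width: 0.366
gripper_force: 39.9
```

```bash
python3 st.py
```

```text
t 7.6333 jig x -0.009243110575584615 y -0.000537610964613851 z 0.01551543552936717 F push -7.442241537035889 lat 0.47359608518975965 z 5.914516314583436 tq [ 0.74  1.41 -0.13]
k 0 shift [-0.      0.0005  0.    ] turn [ 6.2000e-03 -1.0000e-03 -3.1409e+00]
k 3.141592653589793 shift [-0.      0.0005  0.    ] turn [-0.0007 -0.0039  0.0007]
```

Call:
jog_arm(
  motion=[
    [[-0.001, 0, -0.0003, 0, 0, 0, 1], [-0.002, 0, -0.0003, 0, 0, 0, 1], [-0.003, 0, -0.0003, 0, 0, 0, 1], [-0.004, 0, -0.0003, 0, 0, 0, 1], [-0.005, 0, -0.0003, 0, 0, 0, 1], [-0.005, 0, -0.0003, 0, 0, 0, 1], [-0.005, 0, -0.0003, 0, 0, 0, 1]],
  ],
)

```text
clock: 8.22
position: [0.563, 0.0023, 0.0155]
ee_rot: [-0.638, -3.069, -0.0]
force: [-9.9, 5.6, 6.9]
width: 0.365
gripper_force: 39.9
```

```bash
python3 st.py; python3 - <<'E'
from h import *
S=get_image('scene');B=cv2.imread('pics/scene0.png')
C=np.vstack([cv2.resize(x[240:282,320:375],None,fx=7,fy=7,interpolation=cv2.INTER_CUBIC) for x in(B,S[:,:,::-1])])
cv2.imwrite('pics/c5.png',C);print(C.shape)
E
```

```text
t 8.2167 jig x -0.0057684479253491865 y -0.0005865985285138117 z 0.015493624152108119 F push -11.334595178053975 lat 1.2056390689187866 z 6.8843784229938825 tq [ 1.07  2.08 -0.06]
k 0 shift [-0.      0.0006 -0.    ] turn [ 1.0100e-02 -1.8000e-03 -3.1405e+00]
k 3.141592653589793 shift [-0.      0.0006 -0.    ] turn [-0.0011 -0.0064  0.001 ]
(588, 385, 3)
```

View pics/c5.png

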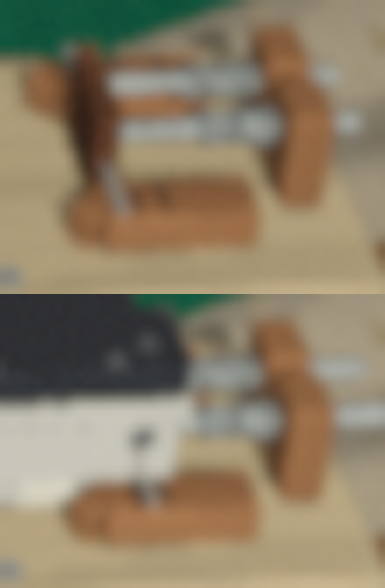

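The crop pair shows the near pointer tip moving from (125,208) to (152,205 in the lower half), about 8–9 mm of travel. Geometry gives about 9 mm and force about 10 mm, so all three put it between the lines. I hold it here.

Call:
jog_arm(
  motion=[
    [[0, 0, 0, 0, 0, 0, 1], [0, 0, 0, 0, 0, 0, 1], [0, 0, 0, 0, 0, 0, 1], [0, 0, 0, 0, 0, 0, 1], [0, 0, 0, 0, 0, 0, 1], [0, 0, 0, 0, 0, 0, 1], [0, 0, 0, 0, 0, 0, 1], [0, 0, 0, 0, 0, 0, 1], [0, 0, 0, 0, 0, 0, 1], [0, 0, 0, 0, 0, 0, 1]],
  ],
)

```text
clock: 9.1
position: [0.563, 0.0023, 0.0155]
ee_rot: [-0.638, -3.07, -0.0]
force: [-10.3, 4.6, 7.7]
width: 0.366
gripper_force: 39.9
```

Call:
jog_arm(
  motion=[
    [[0, 0, 0, 0, 0, 0, 1], [0, 0, 0, 0, 0, 0, 1], [0, 0, 0, 0, 0, 0, 1], [0, 0, 0, 0, 0, 0, 1], [0, 0, 0, 0, 0, 0, 1], [0, 0, 0, 0, 0, 0, 1], [0, 0, 0, 0, 0, 0, 1], [0, 0, 0, 0, 0, 0, 1], [0, 0, 0, 0, 0, 0, 1], [0, 0, 0, 0, 0, 0, 1]],
  ],
)

```text
clock: 9.93
position: [0.563, 0.0023, 0.0155]
ee_rot: [-0.638, -3.07, -0.0]
force: [-10.2, 5.3, 6.9]
width: 0.365
gripper_force: 39.9
```

Call:
jog_arm(
  motion=[
    [[0, 0, 0, 0, 0, 0, 1], [0, 0, 0, 0, 0, 0, 1], [0, 0, 0, 0, 0, 0, 1], [0, 0, 0, 0, 0, 0, 1], [0, 0, 0, 0, 0, 0, 1], [0, 0, 0, 0, 0, 0, 1], [0, 0, 0, 0, 0, 0, 1], [0, 0, 0, 0, 0, 0, 1], [0, 0, 0, 0, 0, 0, 1], [0, 0, 0, 0, 0, 0, 1]],
  ],
)

```text
clock: 10.77
position: [0.563, 0.0023, 0.0155]
ee_rot: [-0.638, -3.07, -0.0]
force: [-9.8, 4.2, 7.8]
width: 0.368
gripper_force: 39.9
```

Call:
jog_arm(
  motion=[
    [[0, 0, 0, 0, 0, 0, 1], [0, 0, 0, 0, 0, 0, 1], [0, 0, 0, 0, 0, 0, 1], [0, 0, 0, 0, 0, 0, 1], [0, 0, 0, 0, 0, 0, 1], [0, 0, 0, 0, 0, 0, 1], [0, 0, 0, 0, 0, 0, 1], [0, 0, 0, 0, 0, 0, 1], [0, 0, 0, 0, 0, 0, 1], [0, 0, 0, 0, 0, 0, 1]],
  ],
)

```text
clock: 11.6
position: [0.563, 0.0023, 0.0155]
ee_rot: [-0.638, -3.069, -0.0]
force: [-9.8, 4.5, 7.4]
width: 0.363
gripper_force: 39.9
```

```bash
python3 st.py; python3 - <<'E'
from h import *
# pointer check: brightest shift of the near pointer / rod ends along the push direction between pictures
S=get_image('scene');B=cv2.imread('pics/scene0.png')[:,:,::-1]
a=proj('scene',pose([(.1,0,.03),(.11,0,.03)],QJ));print('px per mm',np.linalg.norm(a[1]-a[0])/10)
for n,im in(('before',B),('now',S)):
    print(n,'rods',[im[r,362:384].mean(1).astype(int).tolist() for r in(251,258)])
E
```

```text
t 11.6 jig x -0.005785871727919937 y -0.0005740481135480785 z 0.015478557133391295 F push -10.754537809955146 lat 0.2241487503833521 z 7.40043823043926 tq [ 1.09  2.04 -0.1 ]
k 0 shift [-0.      0.0006 -0.    ] turn [ 1.0100e-02 -1.8000e-03 -3.1405e+00]
k 3.141592653589793 shift [-0.      0.0006 -0.    ] turn [-0.0012 -0.0064  0.0011]
px per mm 0.4645582512235379
before rods [[96, 103, 119, 136, 149, 153, 151, 146, 143, 142, 142, 142, 142, 142, 142, 141, 141, 141, 143, 144, 144, 143], [103, 109, 109, 107, 109, 119, 137, 145, 144, 130, 117, 111, 111, 112, 112, 111, 112, 112, 115, 120, 127, 133]]
now rods [[101, 108, 125, 143, 156, 161, 162, 161, 159, 157, 152, 149, 149, 147, 148, 148, 147, 148, 150, 150, 150, 149], [109, 115, 113, 113, 115, 126, 142, 152, 155, 154, 154, 154, 150, 137, 124, 118, 117, 118, 120, 126, 133, 139]]
```

The rod end moved about 4.2 px, or roughly 9 mm, which agrees with the other readings. The push was steady for more than 3 s.

```bash
python3 -c "
from cell import *
print(sign_off())"
```

```text
the job is handed in; nothing more can be done
None
```

The maple block is flat on the bed between the cheeks, pressing the sprung plate in by about 9 mm (between the lines, by my measurements). I held it steady at about 11 N for over 3 s and handed the job in with the arm still holding it there.

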